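Put the tea caddies back on their mats

TASK

Put the aluminium tea caddies back in their places: the tall round one in the middle of the round mat, the square one in the middle of the square mat and the oblong one in the middle of the oblong mat, the square and oblong ones lined up with their mats, and the little round tin on top of the square caddy, centred on its cap. Do not tip any of them over, and leave the white ceramic jar and the corked glass jar where they stand.

Things in the scene. Friction and masses are not known exactly. Their poses are not given: they have to be found in the camera images.
- caddy_round: tall round tea caddy, bare aluminium, closed: cylinder 64 mm across and 100 mm high, with a flat round twist cap 54 mm across and 15 mm high on top (115 mm in all; the cap never comes off). Loose, stands upright, 0.15 to 0.4 kg. Origin: centre of its underside; z up.
- caddy_square: square tea caddy, bare aluminium, closed: 60 x 60 mm in plan and 80 mm high, with a flat round twist cap 52 mm across and 15 mm high in the middle of its top (95 mm in all; the cap never comes off). Loose, upright, 0.15 to 0.4 kg. Origin: centre of its underside; x and y along its sides, z up.
- caddy_oblong: oblong tea caddy, bare aluminium, closed: 90 mm long (its x) by 48 mm wide (its y) and 65 mm high, with a flat round twist cap 40 mm across and 13 mm high in the middle of its top (78 mm in all; the cap never comes off). Loose, upright, 0.15 to 0.35 kg. Origin: centre of its underside; z up.
- tin_small: little round tea tin, bare aluminium, closed: cylinder 46 mm across and 40 mm high with a round twist cap 40 mm across and 12 mm high (52 mm in all; the cap never comes off). Loose, upright, about 0.1 kg. Origin: centre of its underside; z up.
- mat_round: round flat dark wooden mat, 110 mm across, 6 mm thick, fixed to the console. Origin: centre of its underside, on the console top (z = 0); z up.
- mat_square: square flat dark wooden mat, 105 x 105 mm, 6 mm thick, fixed. Origin: centre of its underside; x and y along its sides.
- mat_oblong: oblong flat dark wooden mat, 130 mm long (its x) by 85 mm wide (its y), 6 mm thick, fixed. Origin: centre of its underside.
- ceramic_jar: white ceramic jar with a lid and round knob, 76 mm across, 89 mm high in all, loose; leave alone. Origin: centre of its underside.
- glass_jar: glass jar with a cork stopper and brown contents, 66 mm across, 86 mm high in all, loose; leave alone. Origin: centre of its underside.

How it is judged (in metres and radians):
At the end, for the whole second after the job is handed in: Round, square and oblong caddies upright (0.1 rad) on their own mats, centred within 14 mm, square and oblong lined up within 0.2 rad (any way round that looks alike); tin upright on the square caddy's cap, centred within 12 mm; all released, at rest; both jars within 30 mm of their places (horizontal distance between caddy_round and mat_round below 0.014 m and z of caddy_round in the frame of mat_round between 0.002 and 0.011 m and angle between each of caddy_round, caddy_square, caddy_oblong, tin_small's own z axis and vertical below 0.1 rad and linear speed of each of caddy_round, caddy_square, caddy_oblong, tin_small below 0.02 m/s and angular speed of each of caddy_round, caddy_square, caddy_oblong, tin_small below 0.2 rad/s and horizontal distance between caddy_square and mat_square below 0.014 m and z of caddy_square in the frame of mat_square between 0.002 and 0.011 m and horizontal distance between caddy_oblong and mat_oblong below 0.014 m and z of caddy_oblong in the frame of mat_oblong between 0.002 and 0.011 m and horizontal distance between tin_small and caddy_square below 0.012 m and z of tin_small in the frame of caddy_square between 0.091 and 0.1 m and angle between the x axis of caddy_oblong and the x axis of mat_oblong, either way round below 0.2 rad and (angle between the x axis of caddy_square and the x axis of mat_square, either way round below 0.2 rad or angle between the x axis of caddy_square and the y axis of mat_square, either way round below 0.2 rad) and distance of each of ceramic_jar, glass_jar from where it was at the start of the episode below 0.03 m); the robot touches nothing.
It fails at once if the ceramic jar is pushed more than 30 mm from its place (distance of ceramic_jar from where it was at the start of the episode above 0.03 m).
It fails at once if the glass jar is pushed more than 30 mm from its place (distance of glass_jar from where it was at the start of the episode above 0.03 m).
It fails at once if a caddy or the tin is tipped over (leans more than 40 degrees) (angle between any of caddy_round, caddy_square, caddy_oblong, tin_small's own z axis and vertical above 0.7 rad).
It also fails if it takes over 120 s, if anything falls off the work surface, if the arm or the gripper's body presses on something with over 40 N, if the wrist force passes 120 N, or if a joint passes its speed limit or range.

ROBOT

A 7-joint arm with a two-finger parallel gripper is mounted at the origin on the work surface. World frame = base frame: x ahead of the robot, y to its left, z up, the work surface at z = 0. Lengths are in mm, angles in rad, forces in N, time in s.
With the tool pointing down it reaches from about 400 to 875 mm from the base axis. Payload 6.5 kg.
Tool frame: the origin (TCP) lies between the finger pads; the fingertips stand 8 mm ahead of it and the grasp point (between the pads) lies 11 mm behind it; z points along the fingers, y is the line along which they close (so a half turn about z gives the same grasp; the last joint's range is limited). The gripper opens to 85 mm and grips with 20 to 120 N. Pads are 22 mm wide; open, the fingers measure 114 mm over their backs; the gripper's body (76 mm by 85 mm) begins 54 mm behind the grasp point. The pads swing forward as they close: fully open they stand 13 mm farther back than shut.
Start: joints at [-1.233, 0.536, -0.004, 1.538, 0.003, 1.067, -0.071], TCP at [255.39, 597.718, 239.29] pointing down, gripper open.
Joint ranges: [-2.7, 2.7], [-0.37, 2.16], [-1.27, 1.26], [0.24, 2.4], [-1.31, 4.45], [0.19, 1.91], [-2.76, 2.76]. Speed limits (rad/s): [2.39, 2.39, 3.14, 3.14, 3.14, 3.14, 3.14].

INTERFACE

Orientations are given as a unit quaternion [x, y, z, w].
In Python, from cell import manip, eyes, job gives the robot as it stands.
- The arm moves only by the tool apply_moves, never from a script. Its argument "motion" is a list of rows, each an object of numbers: "tx", "ty", "tz": the shift along the world's x, y, z in mm; "rx", "ry", "rz": the turn, a rotation vector about the world's x, y, z in degrees; "fingers": the closure, from 0 (fully open) to 1 (shut). In form: [{"tx": .., "ty": .., "tz": .., "rx": .., "ry": .., "rz": .., "fingers": ..}, ...]. A call has 1 to 20 rows; each row shifts and turns the commanded pose from where the row before left it; what a row does not reach is not made up. A row lasts 1/12 s, in which the tool goes at most 41.7 mm and 7.16 degrees, less where a joint would pass 70% of its speed; a pose out of reach is approached as far as the arm can. A call with a gripper value outside its range is refused whole. The fingers move at their own pace and stop on an object; "newtons" is the grip in N (left out, the last holds). Time passes only in rows, so rows that do not move let the fingers close. It gives the time, the measured TCP pose, the force, the opening and the grip force at its end, in the units of the state.
- manip.state(): the state, without advancing time (a new reading comes with each control period).
- eyes.capture(name): name is "scene" or "top"; returns the picture (400x640x3 uint8, red, green, blue); there is no depth.
- eyes.camera_params(name): a dict with "fovy" (degrees; the focal length in pixels is half the picture's height over the tangent of half this angle, whatever the lens; pixels are square), "cx", "cy" (the principal point, pixels), "position" and "orientation" of the camera in the world. Camera axes: x right, y down, z forward; pixel columns grow to the right and rows downward; lengths in mm; the calibration is good to about 2 mm. A picture is of the moment at which its call begins. camera_params takes no time and is no camera call.
- job.finish_job(): hands the job in; it is judged then, once.
The state is a dict: "time": time; "joints": joint angles; "joint_velocities": joint speeds; "effort": joint torques, N m; "tool_pos": TCP position; "tool_rot": TCP orientation; "contact_force": force on the tool from outside, world axes, zero at the start; "torque": the same for the moment, N m; "gripper_width": opening from 0.0 (shut) to 1.0 (fully open); "grasp_force": force on a finger pad.
Only numpy, scipy, OpenCV 4.12 (cv2) and the standard library are available. Lean on these libraries where they do the work, as an engineer would, in place of code of your own. Each camera call takes 0.05 s, during which the arm holds its last target. There are 200 camera calls.

## Working session

There is one attempt and no reset: what is moved stays moved. The work goes in short steps, Python scripts to look and compute and a tool call to move; the robot and the scene stay as the last step left them, time stands still between calls to the robot, and variables do not carry over. Pictures are saved under pics/ and viewed, at most 14 in all, crops included, and the job is handed in when it is done.

Besides the shell and the picture viewer there is one more tool, called after "Request:" as a command line: name --argument value ..., lists and objects as JSON in quotes. apply_moves: Moves the arm, as the interface text tells. Its arguments: {"type":"object","properties":{"motion":{"type":"array","items":{"type":"object","properties":{"tx":{"type":"number"},"ty":{"type":"number"},"tz":{"type":"number"},"rx":{"type":"number"},"ry":{"type":"number"},"rz":{"type":"number"},"fingers":{"type":"number"}}}},"newtons":{"type":"number"}},"required":["motion"]}

```bash
mkdir -p pics; ls
python3 - <<'E'
from cell import manip, eyes, job
import cv2
for n in ("scene","top"):
    im=eyes.capture(n); cv2.imwrite(f"pics/{n}0.png",im[:,:,::-1]); print(n,eyes.camera_params(n))
print(manip.state())
E
```

```text
pics
scene {'fovy': 44.228325162376414, 'cx': 316.1598329772253, 'cy': 197.16225130758482, 'position': array([1125.95569461, -828.54033493,  768.53421879]), 'orientation': array([ 0.84740635,  0.26798088, -0.14424031, -0.4350672 ])}
top {'fovy': 57.85492200771773, 'cx': 316.7648547076925, 'cy': 197.46558929422656, 'position': array([ 312.32450459,    8.00562321, 1156.07862904]), 'orientation': array([ 0.70661696, -0.7017122 ,  0.06289797, -0.06585065])}
{'time': 0.1, 'joints': array([-1.2331999 ,  0.53712629, -0.00445465,  1.53877242,  0.00261817,
        1.06728262, -0.07115771]), 'joint_velocities': array([ 9.38552286e-04, -1.91528602e-03, -1.35998086e-03, -2.31350446e-03,
        2.01726309e-05,  8.82097793e-04,  2.92929779e-04]), 'effort': array([ 2.42325710e-03, -5.84561205e+01,  1.05198964e+00, -2.59774160e+01,
        1.26941592e-02,  4.57892238e-03, -2.09402714e-05]), 'tool_pos': array([255.18271342, 597.21072147, 238.47802244]), 'tool_rot': array([ 2.00462390e-01,  9.79701079e-01, -7.85466471e-04, -9.72098296e-05]), 'contact_force': array([ 0.9039762 ,  0.3743071 , -0.28480257]), 'torque': array([ 0.0271974 ,  0.0293007 , -0.01849523]), 'grasp_force': 0.0, 'gripper_width': 0.9973907048603704}
```

View pics/top0.png

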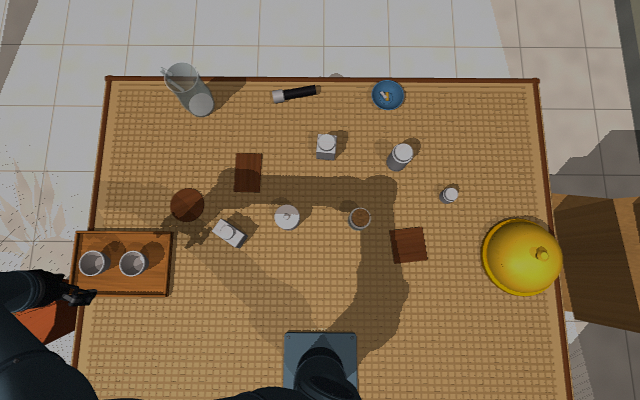

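View pics/scene0.png

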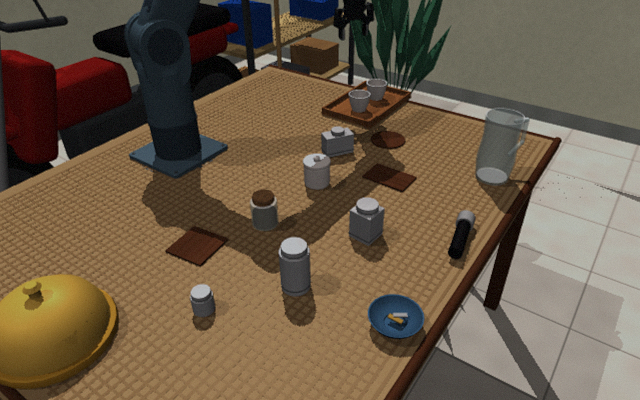

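```bash
cat > h.py <<'E'
import numpy as np, cv2
from scipy.spatial.transform import Rotation as R
from cell import manip, eyes, job
def ray(n,uv):
    p=eyes.camera_params(n); f=200/np.tan(np.radians(p['fovy']/2))
    d=np.c_[(np.atleast_2d(uv)-[p['cx'],p['cy']])/f,np.ones(len(np.atleast_2d(uv)))]
    return p['position'],R.from_quat(p['orientation']).apply(d)
def plane(n,uv,z):
    c,d=ray(n,uv); return (c+d*((z-c[2])/d[:,2])[:,None])[:,:2]
def proj(n,P):
    p=eyes.camera_params(n); f=200/np.tan(np.radians(p['fovy']/2))
    q=R.from_quat(p['orientation']).inv().apply(np.atleast_2d(P)-p['position'])
    return q[:,:2]/q[:,2:]*f+[p['cx'],p['cy']]
def blobs(mask,amin=60):
    n,l,s,c=cv2.connectedComponentsWithStats(mask.astype(np.uint8))
    return [(l==i,s[i],c[i]) for i in range(1,n) if s[i][4]>amin]
E
python3 - <<'E'
from h import *
im=cv2.imread('pics/top0.png'); hsv=cv2.cvtColor(im,cv2.COLOR_BGR2HSV)
for n,p in dict(matr=(187,205),mato=(248,172),mats=(408,245),straw=(300,300),straw_sh=(380,200),capsq=(326,142),sq=(326,156),capr=(403,151),tin=(450,192),obl=(232,237),oblcap=(228,231)).items(): print(n,hsv[p[1],p[0]])
h,s,v=[hsv[:,:,i].astype(int) for i in range(3)]
mat=((h<8)|(h>172))&(s>90)&(v<130)
for m,st,c in blobs(mat[120:280,150:500]):
    uv=np.argwhere(m)[:,::-1]+[150,120]; P=plane('top',uv,6).astype(np.float32)
    print('mat',st,P.mean(0),cv2.minAreaRect(P))
met=(s<50)
for m,st,c in blobs(met[120:280,150:500],30): print('met',st[:5]+[150,120,0,0,0],c+[150,120])
cv2.imwrite('pics/c1.png',cv2.resize(im[120:280,160:480],None,fx=2.5,fy=2.5,interpolation=cv2.INTER_CUBIC))
E
```

```text
matr [ 11 200  70]
mato [ 13 202  53]
mats [ 12 191  84]
straw [ 17 121 147]
straw_sh [ 17 134  99]
capsq [173   6 171]
sq [10  8 90]
capr [120   3 172]
tin [ 10   5 170]
obl [  0   2 117]
oblcap [  0   3 170]
met [316 134  21  26 474] [325.87130802 146.41772152]
met [387 143  26  28 522] [399.59578544 156.67049808]
met [440 188  18  16 219] [448.43378995 195.10958904]
met [274 205  26  25 507] [286.76923077 217.02761341]
met [348 208  23  22 119] [355.63865546 221.81512605]
met [212 219  36  29 540] [229.30925926 233.21481481]
```

View pics/c1.png

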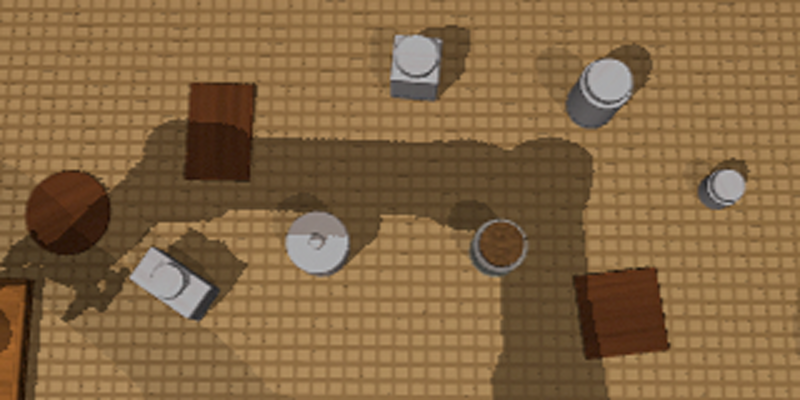

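Run:
```python
from h import *
im=cv2.imread('pics/top0.png'); hsv=cv2.cvtColor(im,cv2.COLOR_BGR2HSV)
h,s,v=[hsv[:,:,i].astype(int) for i in range(3)]
mat=(s>160)&(v<150)&(h<16)
mat=cv2.morphologyEx(mat.astype(np.uint8),cv2.MORPH_OPEN,np.ones((3,3)))
for m,st,c in blobs(mat[120:280,165:440],300):
    uv=np.argwhere(m)[:,::-1]+[165,120]; P=plane('top',uv,6).astype(np.float32)
    print('mat',st,P.mean(0).round(1),cv2.minAreaRect(P))
# caps: bright blobs
for name,(x0,y0,x1,y1),z in (('sq',(310,130,342,164),95),('rd',(384,138,418,175),115),('tin',(437,184,462,208),52),('obl',(208,214,250,252),65)):
    hs=v[y0:y1,x0:x1]; m0=(s[y0:y1,x0:x1]<50)
    for th in (130,150,165):
        b=max(blobs(m0&(hs>th),20),key=lambda b:b[1][4]); uv=np.argwhere(b[0])[:,::-1]+[x0,y0]; P=plane('top',uv,z).astype(np.float32)
        print(name,th,len(uv),P.mean(0).round(1),'area',len(uv), 'circ',[np.round(a,1) for a in cv2.minEnclosingCircle(P)],cv2.minAreaRect(P))
for n,uv in (('ceramic z~45',(286.8,217)),('glass',(360.3,218))): print(n,plane('top',uv,60))
for a,z in (([(391,96.5),(437,100.5)],0),([(391,80),(440,84)],80),([(393,37),(391,80)],80)):
    P=plane('top',np.array(a)/2.5+[160,120],z); d=P[1]-P[0]; print('sq edge',P.round(1),np.degrees(np.arctan2(d[1],d[0])),np.hypot(*d))
g=np.hstack([cv2.resize(im[y0:y0+36,x0:x0+40],None,fx=6.6,fy=6.6,interpolation=cv2.INTER_CUBIC) for x0,y0 in ((306,130),(384,140),(208,216))])
cv2.imwrite('pics/c2.png',g)
```

```text
mat [ 69  33  28  39 984] [606.9 241.2] ((608.0302734375, 240.97694396972656), (83.55512237548828, 129.30540466308594), 89.25739288330078)
mat [  6  68  33  34 886] [498.  432.3] ((499.1004638671875, 431.7266845703125), (108.28125762939453, 103.31566619873047), 4.600864410400391)
mat [ 225  107   37   36 1102] [ 374.6 -275.7] ((375.0311584472656, -275.250244140625), (104.40007781982422, 104.78246307373047), 6.898699760437012)
sq 130 294 [678.  -12.1] area 294 circ [array([676.5, -12.3]), np.float64(38.1)] ((677.9922485351562, -13.250335693359375), (55.59324264526367, 59.0348014831543), 84.44075012207031)
sq 150 211 [683.7 -12.5] area 211 circ [array([686.5, -10.2]), np.float64(29.2)] ((682.8558349609375, -12.359247207641602), (48.1826057434082, 52.181884765625), 0.34239140152931213)
sq 165 186 [683.1 -14.3] area 186 circ [array([682.9, -13.5]), np.float64(24.6)] ((683.6524047851562, -14.687076568603516), (47.04421615600586, 44.49707794189453), 44.08090591430664)
rd 130 276 [ 643.1 -243.7] area 276 circ [array([ 642.4, -242. ]), np.float64(31.6)] ((641.299072265625, -241.046142578125)
[... 1157 characters left out ...]
156), 56.69985580444336)
obl 150 381 [403.5 283.5] area 381 circ [array([404.3, 281.7]), np.float64(47.7)] ((404.04669189453125, 282.61151123046875), (87.92318725585938, 44.33045959472656), 56.63450622558594)
obl 165 214 [411.5 296.1] area 214 circ [array([412.1, 297.7]), np.float64(31.1)] ((411.6592102050781, 294.4337158203125), (55.83742904663086, 42.58796310424805), 54.43850326538086)
ceramic z~45 [[453.20430323 104.30569405]]
glass [[ 451.66762525 -119.75395114]]
sq edge [[656.4  15.8]
 [651.3 -45.2]] -94.79660534169253 61.17182106931583
sq edge [[653.8  15.4]
 [649.  -45.2]] -94.50316576623875 60.832323415060806
sq edge [[709.7  13.3]
 [653.8  15.4]] 177.86953561158663 55.97559865163309
```

View pics/c2.png

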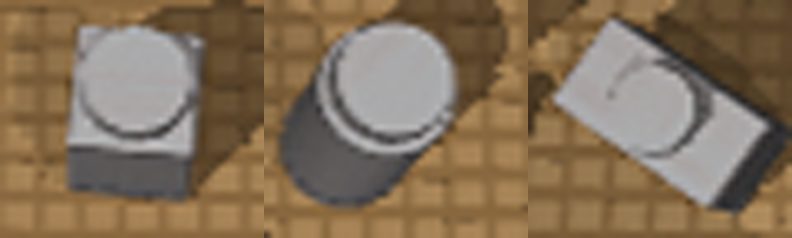

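Request:
apply_moves --motion '[{"tx": 10.6, "ty": -22.5, "rz": 5.7, "fingers": 0}, {"tx": 10.6, "ty": -22.5, "rz": 5.7}, {"tx": 10.6, "ty": -22.5, "rz": 5.7}, {"tx": 10.6, "ty": -22.5, "rz": 5.7}, {"tx": 10.6, "ty": -22.5, "rz": 5.7}, {"tx": 10.6, "ty": -22.5, "rz": 5.7}, {"tx": 10.6, "ty": -22.5, "rz": 5.7}, {"tx": 10.6, "ty": -22.5, "rz": 5.7}, {"tx": 10.6, "ty": -22.5, "rz": 5.7}, {"tx": 10.6, "ty": -22.5, "rz": 5.7}, {"tx": 10.6, "ty": -22.5, "rz": 5.7}, {"tx": 10.6, "ty": -22.5, "rz": 5.7}, {"tx": 10.6, "ty": -22.5, "rz": 5.7}, {"tx": 10.6, "ty": -22.5, "rz": 5.7}, {}, {}, {}]' --newtons 30

```text
validation failed for argument at $.mo...
```

Run:
```python
from h import *
for n,uv,z in (('sqcap',(137/6.6+306-.42,82/6.6+130-.42),95),('rdcap',(130/6.6+384-.42,82/6.6+140-.42),115)): print(n,plane('top',uv,z))
s=manip.state(); r=R.from_quat(s['tool_rot']).as_matrix(); print(s['tool_pos'],np.degrees(np.arctan2(r[1,1],r[0,1])),r[:,2],s['contact_force'],s['joints'])
im=eyes.capture('scene'); cv2.imwrite('pics/s1.png',im[80:260,200:460,::-1].repeat(3,0).repeat(3,1))
```

```text
sqcap [[681.15778604 -14.93313511]]
rdcap [[ 644.29146057 -244.75984709]]
[255.18271342 597.21072147 238.47802244] 66.87198781578095 [-5.05386121e-04 -1.50007087e-03 -9.99998747e-01] [ 0.9039762   0.3743071  -0.28480257] [-1.2331999   0.53712629 -0.00445465  1.53877242  0.00261817  1.06728262
 -0.07115771]
```

Request:
apply_moves --motion '[{"tx": 10.6, "ty": -22.5, "tz": 0, "rx": 0, "ry": 0, "rz": 5.7, "fingers": 0}, {"tx": 10.6, "ty": -22.5, "tz": 0, "rx": 0, "ry": 0, "rz": 5.7, "fingers": 0}, {"tx": 10.6, "ty": -22.5, "tz": 0, "rx": 0, "ry": 0, "rz": 5.7, "fingers": 0}, {"tx": 10.6, "ty": -22.5, "tz": 0, "rx": 0, "ry": 0, "rz": 5.7, "fingers": 0}, {"tx": 10.6, "ty": -22.5, "tz": 0, "rx": 0, "ry": 0, "rz": 5.7, "fingers": 0}, {"tx": 10.6, "ty": -22.5, "tz": 0, "rx": 0, "ry": 0, "rz": 5.7, "fingers": 0}, {"tx": 10.6, "ty": -22.5, "tz": 0, "rx": 0, "ry": 0, "rz": 5.7, "fingers": 0}]' --newtons 30

```text
time: 0.73
tool_pos: [329.9, 438.9, 239.1]
tool_rot: [-0.148, 0.989, -0.0, -0.0]
contact_force: [0.4, 0.8, 0.3]
gripper_width: 1.002
grasp_force: 0.0
```

Request:
apply_moves --motion '[{"tx": 10.6, "ty": -22.5, "rz": 5.7}, {"tx": 10.6, "ty": -22.5, "rz": 5.7}, {"tx": 10.6, "ty": -22.5, "rz": 5.7}, {"tx": 10.6, "ty": -22.5, "rz": 5.7}, {"tx": 10.6, "ty": -22.5, "rz": 5.7}, {"tx": 10.6, "ty": -22.5, "rz": 5.7}, {"tx": 10.6, "ty": -22.5, "rz": 5.7}, {"tz": -28}, {"tz": -28}, {"tz": -28}, {"tz": -26}, {"tz": 0}]'

```text
validation failed for argument at $.mo...
```

```bash
cat >> h.py <<'E'
def st():
    s=manip.state(); r=R.from_quat(s['tool_rot']).as_matrix(); print(s['time'],s['tool_pos'].round(1),'line',np.degrees(np.arctan2(r[1,1],r[0,1])).round(2),r[:,2].round(3),s['contact_force'].round(1),s['joints'].round(2),s['gripper_width'].round(3),s['grasp_force'])
E
python3 - <<'E'
from h import *
st()
im=eyes.capture('top')
im2=eyes.capture('scene')
a=cv2.resize(im[180:280,180:310,::-1],(520,400)); b=cv2.resize(im2[90:200,240:460,::-1],(800,400)); 
cv2.imwrite('pics/m1.png',cv2.resize(np.hstack([a,b]),(800,int(400*800/1320))))
E
```

```text
Traceback (most recent call last):
  File "h.py", line 18, in st
    s=manip.state(); r=R.from_quat(s['tool_rot']).as_matrix(); print(s['time'],s['tool_pos'].round(1),'line',np.degrees(np.arctan2(r[1,1],r[0,1])).round(2),r[:,2].round(3),s['contact_force'].round(1),s['joints'].round(2),s['gripper_width'].round(3),s['grasp_force'])
                                                                                                                                                                                                                             ^^^^^^^^^^^^^^^^^^^^^^^^
AttributeError: 'float' object has no attribute 'round'
```

Request:
apply_moves --motion '[{"tx": 10.6, "ty": -22.5, "tz": 0, "rx": 0, "ry": 0, "rz": 5.7, "fingers": 0}, {"tx": 10.6, "ty": -22.5, "tz": 0, "rx": 0, "ry": 0, "rz": 5.7, "fingers": 0}, {"tx": 10.6, "ty": -22.5, "tz": 0, "rx": 0, "ry": 0, "rz": 5.7, "fingers": 0}, {"tx": 10.6, "ty": -22.5, "tz": 0, "rx": 0, "ry": 0, "rz": 5.7, "fingers": 0}, {"tx": 10.6, "ty": -22.5, "tz": 0, "rx": 0, "ry": 0, "rz": 5.7, "fingers": 0}, {"tx": 10.6, "ty": -22.5, "tz": 0, "rx": 0, "ry": 0, "rz": 5.7, "fingers": 0}, {"tx": 10.6, "ty": -22.5, "tz": 0, "rx": 0, "ry": 0, "rz": 5.7, "fingers": 0}, {"tx": 0, "ty": 0, "tz": -35, "rx": 0, "ry": 0, "rz": 0, "fingers": 0}, {"tx": 0, "ty": 0, "tz": -35, "rx": 0, "ry": 0, "rz": 0, "fingers": 0}, {"tx": 0, "ty": 0, "tz": -35, "rx": 0, "ry": 0, "rz": 0, "fingers": 0}, {"tx": 0, "ty": 0, "tz": 0, "rx": 0, "ry": 0, "rz": 0, "fingers": 0}]'

```text
time: 1.65
tool_pos: [400.2, 279.7, 129.0]
tool_rot: [-0.475, 0.88, -0.001, -0.005]
contact_force: [-1.4, -1.1, -0.7]
gripper_width: 1.0
grasp_force: 0.0
```

```bash
sed -i "s/s\['gripper_width'\].round(3)/round(s['gripper_width'],3)/" h.py
python3 - <<'E'
from h import *
st()
im=eyes.capture('top')
im2=eyes.capture('scene')
a=cv2.resize(im[180:280,180:310,::-1],(520,400)); b=cv2.resize(im2[90:200,240:460,::-1],(800,400)); 
cv2.imwrite('pics/m1.png',cv2.resize(np.hstack([a,b]),(800,int(400*800/1320))))
E
```

```text
1.65 [400.2 279.7 129. ] line 146.66 [-0.009 -0.006 -1.   ] [-1.4 -1.1 -0.7] [-0.56  0.44 -0.18  2.03  0.12  0.69  1.75] 1.0 0.0
```

View pics/m1.png

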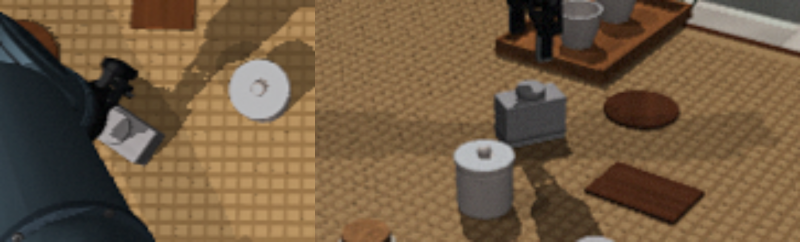

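```bash
python3 -c "
from h import *
st()
print(proj('scene',[[400,280,121],[404,283,78]]),proj('top',[[400,280,121],[404,283,78]]))"
```

```text
1.75 [403.2 282.4 134.1] line 146.68 [-0.002 -0.001 -1.   ] [-0.3  0.5  1.1] [-0.56  0.44 -0.18  2.02  0.12  0.7   1.75] 1.004 0.0
[[335.93997014 115.66278298]
 [337.43043191 128.6596276 ]] [[223.17458531 232.32226537]
 [225.96333547 232.22155796]]
```

Request:
apply_moves --motion '[{"tx": 0, "ty": 0, "tz": -26, "rx": 0, "ry": 0, "rz": 0, "fingers": 0}, {"tx": 0, "ty": 0, "tz": -26, "rx": 0, "ry": 0, "rz": 0, "fingers": 0}, {"tx": 0, "ty": 0, "tz": -26, "rx": 0, "ry": 0, "rz": 0, "fingers": 0}, {"tx": 0, "ty": 0, "tz": -26, "rx": 0, "ry": 0, "rz": 0, "fingers": 0}, {"tx": 0, "ty": 0, "tz": 0, "rx": 0, "ry": 0, "rz": 0, "fingers": 0}, {"tx": 0, "ty": 0, "tz": 0, "rx": 0, "ry": 0, "rz": 0, "fingers": 1}, {"tx": 0, "ty": 0, "tz": 0, "rx": 0, "ry": 0, "rz": 0, "fingers": 1}, {"tx": 0, "ty": 0, "tz": 0, "rx": 0, "ry": 0, "rz": 0, "fingers": 1}, {"tx": 0, "ty": 0, "tz": 0, "rx": 0, "ry": 0, "rz": 0, "fingers": 1}, {"tx": 0, "ty": 0, "tz": 0, "rx": 0, "ry": 0, "rz": 0, "fingers": 1}, {"tx": 0, "ty": 0, "tz": 0, "rx": 0, "ry": 0, "rz": 0, "fingers": 1}, {"tx": 0, "ty": 0, "tz": 0, "rx": 0, "ry": 0, "rz": 0, "fingers": 1}, {"tx": 0, "ty": 0, "tz": 0, "rx": 0, "ry": 0, "rz": 0, "fingers": 1}]' --newtons 40

```text
time: 2.83
tool_pos: [405.3, 283.9, 32.6]
tool_rot: [-0.475, 0.88, 0.0, 0.002]
contact_force: [-0.4, -0.4, 8.7]
gripper_width: 0.553
grasp_force: 41.0
```

Request:
apply_moves --motion '[{"tx": 0, "ty": 0, "tz": 15, "rx": 0, "ry": 0, "rz": 0, "fingers": 1}, {"tx": 0, "ty": 0, "tz": 25, "rx": 0, "ry": 0, "rz": 0, "fingers": 1}, {"tx": 0, "ty": 0, "tz": 20, "rx": 0, "ry": 0, "rz": 0, "fingers": 1}, {"tx": 8, "ty": -1.7, "tz": 0, "rx": 0, "ry": 0, "rz": -3, "fingers": 1}, {"tx": 17, "ty": -3.5, "tz": 0, "rx": 0, "ry": 0, "rz": -4.5, "fingers": 1}, {"tx": 17, "ty": -3.5, "tz": 0, "rx": 0, "ry": 0, "rz": -4.5, "fingers": 1}, {"tx": 17, "ty": -3.5, "tz": 0, "rx": 0, "ry": 0, "rz": -4.5, "fingers": 1}, {"tx": 17, "ty": -3.5, "tz": 0, "rx": 0, "ry": 0, "rz": -4.5, "fingers": 1}, {"tx": 17, "ty": -3.5, "tz": 0, "rx": 0, "ry": 0, "rz": -4.5, "fingers": 1}, {"tx": 17, "ty": -3.5, "tz": 0, "rx": 0, "ry": 0, "rz": -4.5, "fingers": 1}, {"tx": 17, "ty": -3.5, "tz": 0, "rx": 0, "ry": 0, "rz": -4.5, "fingers": 1}, {"tx": 17, "ty": -3.5, "tz": 0, "rx": 0, "ry": 0, "rz": -4.5, "fingers": 1}, {"tx": 17, "ty": -3.5, "tz": 0, "rx": 0, "ry": 0, "rz": -4.5, "fingers": 1}, {"tx": 17, "ty": -3.5, "tz": 0, "rx": 0, "ry": 0, "rz": -4.5, "fingers": 1}, {"tx": 17, "ty": -3.5, "tz": 0, "rx": 0, "ry": 0, "rz": -4.5, "fingers": 1}, {"tx": 9, "ty": -1.7, "tz": 0, "rx": 0, "ry": 0, "rz": -4.9, "fingers": 1}, {"tx": 0, "ty": 0, "tz": 0, "rx": 0, "ry": 0, "rz": 0, "fingers": 1}, {"tx": 0, "ty": 0, "tz": 0, "rx": 0, "ry": 0, "rz": 0, "fingers": 1}]'

```text
time: 4.33
tool_pos: [607.7, 240.9, 91.0]
tool_rot: [0.005, 1.0, 0.0, 0.0]
contact_force: [-0.2, -0.9, -1.9]
gripper_width: 0.557
grasp_force: 42.5
```

Run:
```python
from h import *
st()
im=eyes.capture('top')
im2=eyes.capture('scene')
a=cv2.resize(im[130:230,190:320,::-1],(520,400)); b=cv2.resize(im2[80:210,300:460,::-1],(492,400)); 
cv2.imwrite('pics/m2.png',cv2.resize(np.hstack([a,b]),(800,316)))
st()
```

```text
4.3333 [607.7 240.9  91. ] line 89.39 [ 0.  0. -1.] [-0.2 -0.9 -1.9] [-0.52  0.72  0.11  1.63 -0.1   0.8   1.19] 0.557 42.51830220222473
4.4333 [606.6 241.5  90.6] line 89.44 [-0.001  0.001 -1.   ] [ 0.4 -0.3 -1.9] [-0.52  0.72  0.1   1.63 -0.1   0.8   1.19] 0.555 42.51602053642273
```

View pics/m2.png

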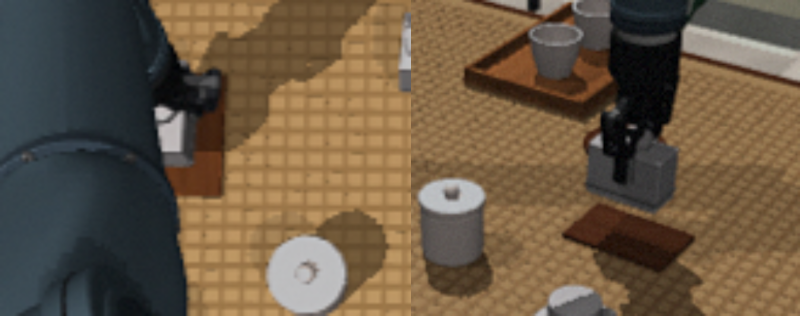

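Request:
apply_moves --motion '[{"tx": 0, "ty": 0, "tz": -20, "rx": 0, "ry": 0, "rz": 0, "fingers": 1}, {"tx": 0, "ty": 0, "tz": -20, "rx": 0, "ry": 0, "rz": 0, "fingers": 1}, {"tx": 0, "ty": 0, "tz": -6, "rx": 0, "ry": 0, "rz": 0, "fingers": 1}, {"tx": 0, "ty": 0, "tz": -4, "rx": 0, "ry": 0, "rz": 0, "fingers": 1}, {"tx": 0, "ty": 0, "tz": -3, "rx": 0, "ry": 0, "rz": 0, "fingers": 1}, {"tx": 0, "ty": 0, "tz": 0, "rx": 0, "ry": 0, "rz": 0, "fingers": 1}, {"tx": 0, "ty": 0, "tz": 0, "rx": 0, "ry": 0, "rz": 0, "fingers": 1}]'

```text
time: 5.02
tool_pos: [608.2, 241.4, 38.7]
tool_rot: [0.006, 1.0, 0.0, 0.001]
contact_force: [-3.3, -0.6, 4.4]
gripper_width: 0.56
grasp_force: 43.2
```

Request:
apply_moves --motion '[{"tx": 0, "ty": 0, "tz": 0, "rx": 0, "ry": 0, "rz": 0, "fingers": 0}, {"tx": 0, "ty": 0, "tz": 0, "rx": 0, "ry": 0, "rz": 0, "fingers": 0}, {"tx": 0, "ty": 0, "tz": 0, "rx": 0, "ry": 0, "rz": 0, "fingers": 0}, {"tx": 0, "ty": 0, "tz": 0, "rx": 0, "ry": 0, "rz": 0, "fingers": 0}, {"tx": 0, "ty": 0, "tz": 15, "rx": 0, "ry": 0, "rz": 0, "fingers": 0}, {"tx": 0, "ty": 0, "tz": 35, "rx": 0, "ry": 0, "rz": 0, "fingers": 0}, {"tx": 0, "ty": 0, "tz": 35, "rx": 0, "ry": 0, "rz": 0, "fingers": 0}, {"tx": 0, "ty": 0, "tz": 35, "rx": 0, "ry": 0, "rz": 0, "fingers": 0}, {"tx": 0, "ty": 0, "tz": 30, "rx": 0, "ry": 0, "rz": 0, "fingers": 0}, {"tx": 5, "ty": -17, "tz": 0, "rx": 0, "ry": 0, "rz": -6.2, "fingers": 0}, {"tx": 5, "ty": -17, "tz": 0, "rx": 0, "ry": 0, "rz": -6.2, "fingers": 0}, {"tx": 5, "ty": -17, "tz": 0, "rx": 0, "ry": 0, "rz": -6.2, "fingers": 0}, {"tx": 5, "ty": -17, "tz": 0, "rx": 0, "ry": 0, "rz": -6.2, "fingers": 0}, {"tx": 5, "ty": -17, "tz": 0, "rx": 0, "ry": 0, "rz": -6.2, "fingers": 0}, {"tx": 5, "ty": -17, "tz": 0, "rx": 0, "ry": 0, "rz": -6.2, "fingers": 0}, {"tx": 5, "ty": -17, "tz": 0, "rx": 0, "ry": 0, "rz": -6.2, "fingers": 0}, {"tx": 5, "ty": -17, "tz": 0, "rx": 0, "ry": 0, "rz": -6.2, "fingers": 0}, {"tx": 5, "ty": -17, "tz": 0, "rx": 0, "ry": 0, "rz": -6.2, "fingers": 0}, {"tx": 5, "ty": -17, "tz": 0, "rx": 0, "ry": 0, "rz": -6.2, "fingers": 0}]'

```text
time: 6.6
tool_pos: [658.1, 70.1, 188.6]
tool_rot: [0.523, 0.852, 0.001, 0.0]
contact_force: [-0.4, 0.4, -0.2]
gripper_width: 1.0
grasp_force: 0.0
```

Request:
apply_moves --motion '[{"tx": 5, "ty": -17, "tz": 0, "rx": 0, "ry": 0, "rz": -6.3, "fingers": 0}, {"tx": 5, "ty": -17, "tz": 0, "rx": 0, "ry": 0, "rz": -6.3, "fingers": 0}, {"tx": 5, "ty": -17, "tz": 0, "rx": 0, "ry": 0, "rz": -6.3, "fingers": 0}, {"tx": 5, "ty": -17, "tz": 0, "rx": 0, "ry": 0, "rz": -6.4, "fingers": 0}, {"tx": 5, "ty": -18, "tz": 0, "rx": 0, "ry": 0, "rz": -6.4, "fingers": 0}, {"tx": 0, "ty": 0, "tz": 0, "rx": 0, "ry": 0, "rz": 0, "fingers": 0}, {"tx": 0, "ty": 0, "tz": 0, "rx": 0, "ry": 0, "rz": 0, "fingers": 0}]'

```text
time: 7.18
tool_pos: [682.9, -16.2, 188.2]
tool_rot: [0.734, 0.679, 0.0, 0.0]
contact_force: [-0.4, 0.8, -0.4]
gripper_width: 1.001
grasp_force: 0.0
```

Run:
```python
from h import *
st()
im=eyes.capture('top'); hsv=cv2.cvtColor(im,cv2.COLOR_RGB2HSV); h,s,v=[hsv[:,:,i].astype(int) for i in range(3)]
x0,y0,x1,y1=225,145,275,200
for th in (130,150):
    b=max(blobs((s<50)[y0:y1,x0:x1]&(v[y0:y1,x0:x1]>th),20),key=lambda b:b[1][4]); P=plane('top',np.argwhere(b[0])[:,::-1]+[x0,y0],71).astype(np.float32); print(P.mean(0),cv2.minAreaRect(P))
im2=eyes.capture('scene')
a=cv2.resize(im[120:220,200:350,::-1],(600,400)); b=cv2.resize(im2[100:260,300:460,::-1],(400,400)); 
cv2.imwrite('pics/m3.png',cv2.resize(np.hstack([a,b]),(800,320)))
st()
```

```text
7.1833 [682.9 -16.2 188.2] line -4.43 [ 0.001 -0.    -1.   ] [-0.4  0.8 -0.4] [-0.38  0.7   0.54  1.51 -0.39  1.04  0.17] 1.001 0.0
[611.2514  246.36044] ((605.5687255859375, 242.51226806640625), (46.55345153808594, 86.99722290039062), 89.486083984375)
[612.0441  246.37296] ((605.5755004882812, 242.6804962158203), (44.794532775878906, 87.52354431152344), 88.36540985107422)
7.2833 [682.7 -13.6 187.7] line -4.24 [ 0.     0.001 -1.   ] [ 0.3 -0.3  0.1] [-0.38  0.7   0.53  1.51 -0.39  1.04  0.17] 0.999 0.0
```

View pics/m3.png

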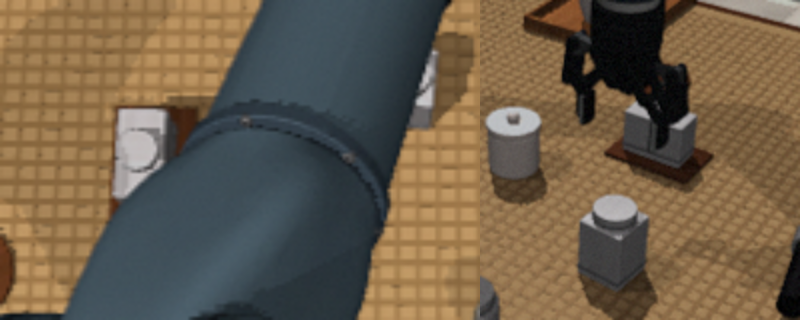

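Request:
apply_moves --motion '[{"tx": 0, "ty": 0, "tz": -32, "rx": 0, "ry": 0, "rz": 0, "fingers": 0}, {"tx": 0, "ty": 0, "tz": -32, "rx": 0, "ry": 0, "rz": 0, "fingers": 0}, {"tx": 0, "ty": 0, "tz": -26, "rx": 0, "ry": 0, "rz": 0, "fingers": 0}, {"tx": 0, "ty": 0, "tz": -26, "rx": 0, "ry": 0, "rz": 0, "fingers": 0}, {"tx": 0, "ty": 0, "tz": -26, "rx": 0, "ry": 0, "rz": 0, "fingers": 0}, {"tx": 0, "ty": 0, "tz": 0, "rx": 0, "ry": 0, "rz": 0, "fingers": 0}, {"tx": 0, "ty": 0, "tz": 0, "rx": 0, "ry": 0, "rz": 0, "fingers": 1}, {"tx": 0, "ty": 0, "tz": 0, "rx": 0, "ry": 0, "rz": 0, "fingers": 1}, {"tx": 0, "ty": 0, "tz": 0, "rx": 0, "ry": 0, "rz": 0, "fingers": 1}, {"tx": 0, "ty": 0, "tz": 0, "rx": 0, "ry": 0, "rz": 0, "fingers": 1}, {"tx": 0, "ty": 0, "tz": 0, "rx": 0, "ry": 0, "rz": 0, "fingers": 1}, {"tx": 0, "ty": 0, "tz": 0, "rx": 0, "ry": 0, "rz": 0, "fingers": 1}]'

```text
time: 8.28
tool_pos: [684.3, -14.9, 47.5]
tool_rot: [0.734, 0.679, 0.001, 0.001]
contact_force: [-0.7, 0.4, 6.9]
gripper_width: 0.697
grasp_force: 46.1
```

Request:
apply_moves --motion '[{"tx": 0, "ty": 0, "tz": 15, "rx": 0, "ry": 0, "rz": 0, "fingers": 1}, {"tx": 0, "ty": 0, "tz": 35, "rx": 0, "ry": 0, "rz": 0, "fingers": 1}, {"tx": 0, "ty": 0, "tz": 35, "rx": 0, "ry": 0, "rz": 0, "fingers": 1}, {"tx": 0, "ty": 0, "tz": 25, "rx": 0, "ry": 0, "rz": 0, "fingers": 1}, {"tx": -11, "ty": -9.3, "tz": 0, "rx": 0, "ry": 0, "rz": 0.8, "fingers": 1}, {"tx": -22, "ty": -18.6, "tz": 0, "rx": 0, "ry": 0, "rz": 0.8, "fingers": 1}, {"tx": -22, "ty": -18.6, "tz": 0, "rx": 0, "ry": 0, "rz": 0.8, "fingers": 1}, {"tx": -22, "ty": -18.6, "tz": 0, "rx": 0, "ry": 0, "rz": 0.8, "fingers": 1}, {"tx": -22, "ty": -18.6, "tz": 0, "rx": 0, "ry": 0, "rz": 0.8, "fingers": 1}, {"tx": -22, "ty": -18.6, "tz": 0, "rx": 0, "ry": 0, "rz": 0.8, "fingers": 1}, {"tx": -22, "ty": -18.6, "tz": 0, "rx": 0, "ry": 0, "rz": 0.8, "fingers": 1}, {"tx": -22, "ty": -18.6, "tz": 0, "rx": 0, "ry": 0, "rz": 0.8, "fingers": 1}, {"tx": -22, "ty": -18.6, "tz": 0, "rx": 0, "ry": 0, "rz": 0.8, "fingers": 1}, {"tx": -22, "ty": -18.6, "tz": 0, "rx": 0, "ry": 0, "rz": 0.8, "fingers": 1}, {"tx": -22, "ty": -18.6, "tz": 0, "rx": 0, "ry": 0, "rz": 0.8, "fingers": 1}, {"tx": -22, "ty": -18.6, "tz": 0, "rx": 0, "ry": 0, "rz": 0.8, "fingers": 1}, {"tx": -22, "ty": -18.6, "tz": 0, "rx": 0, "ry": 0, "rz": 0.8, "fingers": 1}, {"tx": -22, "ty": -18.6, "tz": 0, "rx": 0, "ry": 0, "rz": 0.8, "fingers": 1}, {"tx": -11, "ty": -9.3, "tz": 0, "rx": 0, "ry": 0, "rz": 0, "fingers": 1}, {"tx": 0, "ty": 0, "tz": 0, "rx": 0, "ry": 0, "rz": 0, "fingers": 1}]'

```text
time: 9.95
tool_pos: [371.4, -278.2, 156.3]
tool_rot: [0.667, 0.746, -0.0, 0.0]
contact_force: [0.2, 0.8, -1.9]
gripper_width: 0.699
grasp_force: 45.2
```

Request:
apply_moves --motion '[{"tx": 0, "ty": 0, "tz": -30, "rx": 0, "ry": 0, "rz": 0, "fingers": 1}, {"tx": 0, "ty": 0, "tz": -30, "rx": 0, "ry": 0, "rz": 0, "fingers": 1}, {"tx": 0, "ty": 0, "tz": 0, "rx": 0, "ry": 0, "rz": 0, "fingers": 1}, {"tx": 0, "ty": 0, "tz": 0, "rx": 0, "ry": 0, "rz": 0, "fingers": 1}]'

```text
time: 10.28
tool_pos: [374.2, -274.8, 95.2]
tool_rot: [0.664, 0.748, -0.0, -0.001]
contact_force: [0.7, -0.6, -1.0]
gripper_width: 0.695
grasp_force: 45.5
```

Run:
```python
from h import *
st()
im=eyes.capture('top')
im2=eyes.capture('scene')
a=cv2.resize(im[180:280,340:490,::-1],(600,400)); b=cv2.resize(im2[160:320,130:290,::-1],(400,400)); 
cv2.imwrite('pics/m4.png',cv2.resize(np.hstack([a,b]),(800,320)))
```

```text
10.2833 [ 374.2 -274.8   95.2] line 6.78 [-0.002  0.002 -1.   ] [ 0.7 -0.6 -1. ] [ 0.16  0.5   0.46  2.14 -0.4   0.59  1.03] 0.695 45.51083028316498
```

View pics/m4.png

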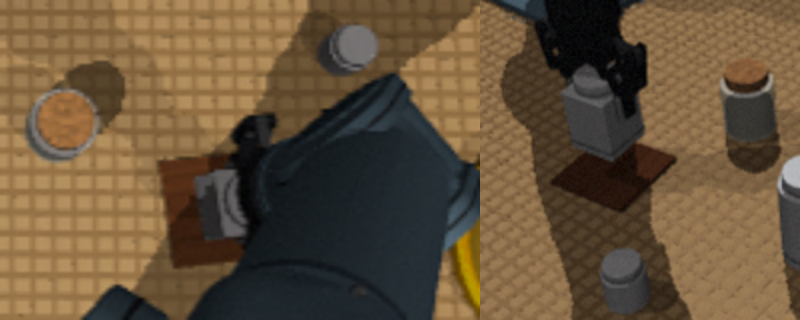

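Request:
apply_moves --motion '[{"tx": 0, "ty": 0, "tz": -20, "rx": 0, "ry": 0, "rz": 0, "fingers": 1}, {"tx": 0, "ty": 0, "tz": -12, "rx": 0, "ry": 0, "rz": 0, "fingers": 1}, {"tx": 0, "ty": 0, "tz": -5, "rx": 0, "ry": 0, "rz": 0, "fingers": 1}, {"tx": 0, "ty": 0, "tz": -3, "rx": 0, "ry": 0, "rz": 0, "fingers": 1}, {"tx": 0, "ty": 0, "tz": -3, "rx": 0, "ry": 0, "rz": 0, "fingers": 1}, {"tx": 0, "ty": 0, "tz": 0, "rx": 0, "ry": 0, "rz": 0, "fingers": 1}, {"tx": 0, "ty": 0, "tz": 0, "rx": 0, "ry": 0, "rz": 0, "fingers": 1}]'

```text
time: 10.97
tool_pos: [375.5, -276.2, 53.4]
tool_rot: [0.664, 0.748, 0.0, 0.001]
contact_force: [0.3, -0.4, 3.7]
gripper_width: 0.696
grasp_force: 46.5
```

Request:
apply_moves --motion '[{"tx": 0, "ty": 0, "tz": 0, "rx": 0, "ry": 0, "rz": 0, "fingers": 0}, {"tx": 0, "ty": 0, "tz": 0, "rx": 0, "ry": 0, "rz": 0, "fingers": 0}, {"tx": 0, "ty": 0, "tz": 0, "rx": 0, "ry": 0, "rz": 0, "fingers": 0}, {"tx": 0, "ty": 0, "tz": 0, "rx": 0, "ry": 0, "rz": 0, "fingers": 0}, {"tx": 0, "ty": 0, "tz": 15, "rx": 0, "ry": 0, "rz": 0, "fingers": 0}, {"tx": 0, "ty": 0, "tz": 35, "rx": 0, "ry": 0, "rz": 0, "fingers": 0}, {"tx": 0, "ty": 0, "tz": 35, "rx": 0, "ry": 0, "rz": 0, "fingers": 0}, {"tx": 0, "ty": 0, "tz": 35, "rx": 0, "ry": 0, "rz": 0, "fingers": 0}, {"tx": 26, "ty": -21.5, "tz": 0, "rx": 0, "ry": 0, "rz": 0, "fingers": 0}, {"tx": 26, "ty": -21.5, "tz": 0, "rx": 0, "ry": 0, "rz": 0, "fingers": 0}, {"tx": 26, "ty": -21.5, "tz": 0, "rx": 0, "ry": 0, "rz": 0, "fingers": 0}, {"tx": 26, "ty": -21.5, "tz": 0, "rx": 0, "ry": 0, "rz": 0, "fingers": 0}, {"tx": 26, "ty": -21.5, "tz": 0, "rx": 0, "ry": 0, "rz": 0, "fingers": 0}, {"tx": 26, "ty": -21.5, "tz": 0, "rx": 0, "ry": 0, "rz": 0, "fingers": 0}, {"tx": 0, "ty": 0, "tz": 0, "rx": 0, "ry": 0, "rz": 0, "fingers": 0}, {"tx": 0, "ty": 0, "tz": 0, "rx": 0, "ry": 0, "rz": 0, "fingers": 0}]'

```text
time: 12.3
tool_pos: [531.3, -405.3, 171.5]
tool_rot: [0.664, 0.748, -0.0, -0.0]
contact_force: [-0.6, 0.4, 0.1]
gripper_width: 1.003
grasp_force: 0.0
```

Run:
```python
from h import *
st()
im=eyes.capture('top'); hsv=cv2.cvtColor(im,cv2.COLOR_RGB2HSV); h,s,v=[hsv[:,:,i].astype(int) for i in range(3)]
im2=eyes.capture('scene')
print('tips scene',proj('scene',[[530.8,-404,164],[530.8,-404,52]]))
a=cv2.resize(im[180:280,370:520,::-1],(600,400)); b=cv2.resize(im2[160:320,130:290,::-1],(400,400)); 
cv2.imwrite('pics/top5.png',im[:,:,::-1])
cv2.imwrite('pics/m5.png',cv2.resize(np.hstack([a,b]),(800,320)))
st()
```

```text
12.3 [ 531.3 -405.3  171.5] line 6.77 [-0.001 -0.001 -1.   ] [-0.6  0.4  0.1] [ 0.24  0.69  0.52  1.56 -0.39  0.99  1.  ] 1.003 0.0
tips scene [[191.37026789 247.74485167]
 [200.27450941 290.22038284]]
12.4 [ 529.8 -404.1  171.7] line 6.74 [-0.001  0.001 -1.   ] [-0.7  0.5 -0.1] [ 0.24  0.69  0.52  1.57 -0.39  0.99  1.  ] 1.0 0.0
```

View pics/m5.png

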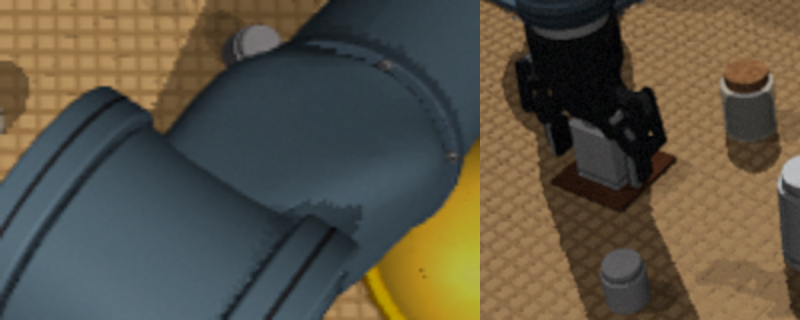

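Request:
apply_moves --motion '[{"tx": 0, "ty": 0, "tz": -32, "rx": 0, "ry": 0, "rz": 0, "fingers": 0}, {"tx": 0, "ty": 0, "tz": -32, "rx": 0, "ry": 0, "rz": 0, "fingers": 0}, {"tx": 0, "ty": 0, "tz": -32, "rx": 0, "ry": 0, "rz": 0, "fingers": 0}, {"tx": 0, "ty": 0, "tz": -30, "rx": 0, "ry": 0, "rz": 0, "fingers": 0}, {"tx": 0, "ty": 0, "tz": -20, "rx": 0, "ry": 0, "rz": 0, "fingers": 0}, {"tx": 0, "ty": 0, "tz": -10, "rx": 0, "ry": 0, "rz": 0, "fingers": 0}, {"tx": 0, "ty": 0, "tz": 0, "rx": 0, "ry": 0, "rz": 0, "fingers": 0}, {"tx": 0, "ty": 0, "tz": 0, "rx": 0, "ry": 0, "rz": 0, "fingers": 1}, {"tx": 0, "ty": 0, "tz": 0, "rx": 0, "ry": 0, "rz": 0, "fingers": 1}, {"tx": 0, "ty": 0, "tz": 0, "rx": 0, "ry": 0, "rz": 0, "fingers": 1}, {"tx": 0, "ty": 0, "tz": 0, "rx": 0, "ry": 0, "rz": 0, "fingers": 1}, {"tx": 0, "ty": 0, "tz": 0, "rx": 0, "ry": 0, "rz": 0, "fingers": 1}, {"tx": 0, "ty": 0, "tz": 0, "rx": 0, "ry": 0, "rz": 0, "fingers": 1}, {"tx": 0, "ty": 0, "tz": 0, "rx": 0, "ry": 0, "rz": 0, "fingers": 1}]' --newtons 30

```text
time: 13.57
tool_pos: [531.7, -405.3, 18.3]
tool_rot: [0.664, 0.748, 0.0, 0.001]
contact_force: [-0.5, 0.7, 6.0]
gripper_width: 0.531
grasp_force: 30.3
```

Request:
apply_moves --motion '[{"tx": 0, "ty": 0, "tz": 15, "rx": 0, "ry": 0, "rz": 0, "fingers": 1}, {"tx": 0, "ty": 0, "tz": 35, "rx": 0, "ry": 0, "rz": 0, "fingers": 1}, {"tx": 0, "ty": 0, "tz": 40, "rx": 0, "ry": 0, "rz": 0, "fingers": 1}, {"tx": 0, "ty": 0, "tz": 40, "rx": 0, "ry": 0, "rz": 0, "fingers": 1}, {"tx": 0, "ty": 0, "tz": 20, "rx": 0, "ry": 0, "rz": 0, "fingers": 1}, {"tx": -10, "ty": 8.5, "tz": 0, "rx": 0, "ry": 0, "rz": 0, "fingers": 1}, {"tx": -22, "ty": 18, "tz": 0, "rx": 0, "ry": 0, "rz": 0, "fingers": 1}, {"tx": -26, "ty": 21.5, "tz": 0, "rx": 0, "ry": 0, "rz": 0, "fingers": 1}, {"tx": -26, "ty": 21.5, "tz": 0, "rx": 0, "ry": 0, "rz": 0, "fingers": 1}, {"tx": -26, "ty": 21.5, "tz": 0, "rx": 0, "ry": 0, "rz": 0, "fingers": 1}, {"tx": -22, "ty": 18, "tz": 0, "rx": 0, "ry": 0, "rz": 0, "fingers": 1}, {"tx": -14, "ty": 11.5, "tz": 0, "rx": 0, "ry": 0, "rz": 0, "fingers": 1}, {"tx": -10, "ty": 8.5, "tz": 0, "rx": 0, "ry": 0, "rz": 0, "fingers": 1}, {"tx": 0, "ty": 0, "tz": 0, "rx": 0, "ry": 0, "rz": 0, "fingers": 1}, {"tx": 0, "ty": 0, "tz": 0, "rx": 0, "ry": 0, "rz": 0, "fingers": 1}, {"tx": 0, "ty": 0, "tz": 0, "rx": 0, "ry": 0, "rz": 0, "fingers": 1}, {"tx": 0, "ty": 0, "tz": 0, "rx": 0, "ry": 0, "rz": 0, "fingers": 1}]'

```text
time: 14.98
tool_pos: [375.8, -276.4, 166.8]
tool_rot: [0.664, 0.748, 0.0, 0.001]
contact_force: [0.0, 0.9, -1.4]
gripper_width: 0.531
grasp_force: 31.1
```

Run:
```python
from h import *
st()
im=eyes.capture('top')
im2=eyes.capture('scene')
for x,y,z in ((374.8,-275.6,101),(374.8,-275.6,86),(374.8,-275.6,202),(374.8,-275.6,150)): print((proj('scene',[[x,y,z]])-[140,140])*4)
print('top',proj('top',[[374.8,-275.6,101]]))
cv2.imwrite('pics/top6.png',im[:,:,::-1]);cv2.imwrite('pics/m6.png',cv2.resize(im2[140:270,140:280,::-1],None,fx=4,fy=4,interpolation=cv2.INTER_CUBIC))
st()
```

```text
14.9833 [ 375.8 -276.4  166.8] line 6.76 [ 0.001 -0.001 -1.   ] [ 0.   0.9 -1.4] [ 0.06  0.38  0.58  2.1  -0.3   0.74  0.95] 0.531 31.09106183052063
[[201.36929775 286.67160985]]
[[205.57676306 307.71104475]]
[[171.22815344 135.9507845 ]]
[[187.15369883 215.58649174]]
top [[416.17966149 242.97528558]]
15.0833 [ 375.4 -276.2  166.4] line 6.76 [ 0.    -0.001 -1.   ] [-0.2  0.2 -0.9] [ 0.06  0.38  0.58  2.1  -0.3   0.74  0.95] 0.531 31.090909838676453
```

View pics/m6.png

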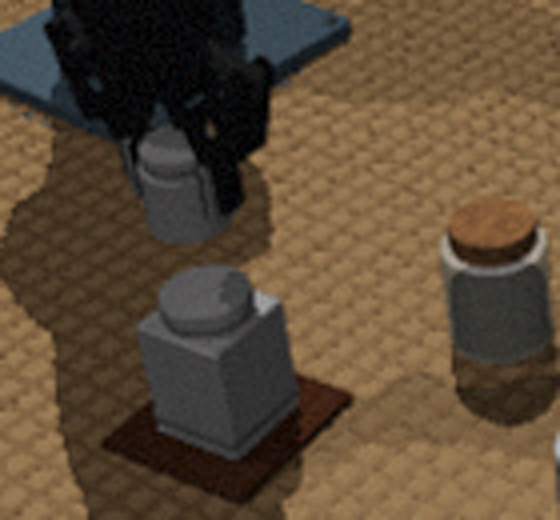

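Request:
apply_moves --motion '[{"tx": 1, "ty": 1.5, "tz": -15, "rx": 0, "ry": 0, "rz": 0, "fingers": 1}, {"tx": 0, "ty": 0, "tz": -15, "rx": 0, "ry": 0, "rz": 0, "fingers": 1}, {"tx": 0, "ty": 0, "tz": -8, "rx": 0, "ry": 0, "rz": 0, "fingers": 1}, {"tx": 0, "ty": 0, "tz": -4, "rx": 0, "ry": 0, "rz": 0, "fingers": 1}, {"tx": 0, "ty": 0, "tz": -3, "rx": 0, "ry": 0, "rz": 0, "fingers": 1}, {"tx": 0, "ty": 0, "tz": -2, "rx": 0, "ry": 0, "rz": 0, "fingers": 1}, {"tx": 0, "ty": 0, "tz": -1, "rx": 0, "ry": 0, "rz": 0, "fingers": 1}, {"tx": 0, "ty": 0, "tz": 0, "rx": 0, "ry": 0, "rz": 0, "fingers": 1}, {"tx": 0, "ty": 0, "tz": 0, "rx": 0, "ry": 0, "rz": 0, "fingers": 1}]'

```text
time: 15.83
tool_pos: [376.0, -274.4, 119.2]
tool_rot: [0.664, 0.747, 0.0, 0.0]
contact_force: [-2.5, 1.3, 6.7]
gripper_width: 0.528
grasp_force: 31.9
```

Request:
apply_moves --motion '[{"tx": 0, "ty": 0, "tz": 0, "rx": 0, "ry": 0, "rz": 0, "fingers": 0}, {"tx": 0, "ty": 0, "tz": 0, "rx": 0, "ry": 0, "rz": 0, "fingers": 0}, {"tx": 0, "ty": 0, "tz": 0, "rx": 0, "ry": 0, "rz": 0, "fingers": 0}, {"tx": 0, "ty": 0, "tz": 0, "rx": 0, "ry": 0, "rz": 0, "fingers": 0}, {"tx": 0, "ty": 0, "tz": 0, "rx": 0, "ry": 0, "rz": 0, "fingers": 0}, {"tx": 0, "ty": 0, "tz": 10, "rx": 0, "ry": 0, "rz": 0, "fingers": 0}, {"tx": 0, "ty": 0, "tz": 25, "rx": 0, "ry": 0, "rz": 0, "fingers": 0}, {"tx": 0, "ty": 0, "tz": 35, "rx": 0, "ry": 0, "rz": 0, "fingers": 0}, {"tx": 0, "ty": 0, "tz": 30, "rx": 0, "ry": 0, "rz": 0, "fingers": 0}, {"tx": 30, "ty": 3, "tz": 0, "rx": 0, "ry": 0, "rz": 0, "fingers": 0}, {"tx": 30, "ty": 3.5, "tz": 0, "rx": 0, "ry": 0, "rz": 0, "fingers": 0}, {"tx": 30, "ty": 3.5, "tz": 0, "rx": 0, "ry": 0, "rz": 0, "fingers": 0}, {"tx": 30, "ty": 3.5, "tz": 0, "rx": 0, "ry": 0, "rz": 0, "fingers": 0}, {"tx": 30, "ty": 3.5, "tz": 0, "rx": 0, "ry": 0, "rz": 0, "fingers": 0}, {"tx": 30, "ty": 3.5, "tz": 0, "rx": 0, "ry": 0, "rz": 0, "fingers": 0}, {"tx": 30, "ty": 3, "tz": 0, "rx": 0, "ry": 0, "rz": 0, "fingers": 0}, {"tx": 30, "ty": 3, "tz": 0, "rx": 0, "ry": 0, "rz": 0, "fingers": 0}, {"tx": 28.7, "ty": 3, "tz": 0, "rx": 0, "ry": 0, "rz": 0, "fingers": 0}, {"tx": 0, "ty": 0, "tz": 0, "rx": 0, "ry": 0, "rz": 0, "fingers": 0}, {"tx": 0, "ty": 0, "tz": 0, "rx": 0, "ry": 0, "rz": 0, "fingers": 0}]'

```text
time: 17.5
tool_pos: [645.4, -243.8, 218.2]
tool_rot: [0.663, 0.748, -0.0, -0.0]
contact_force: [-1.3, -0.9, -1.5]
gripper_width: 1.002
grasp_force: 0.0
```

Run:
```python
from h import *
st()
im=eyes.capture('top')
im2=eyes.capture('scene')
print(proj('scene',[[375.8,-274.5,153],[375.8,-274.5,101],[644.4,-244.7,115],[644.4,-244.7,210]]),proj('top',[[375.8,-274.5,153]]))
a=cv2.resize(im[180:280,350:450,::-1],(400,400)); b=cv2.resize(im2[140:300,140:340,::-1],(500,400)); 
cv2.imwrite('pics/m7.png',cv2.resize(np.hstack([a,b]),(800,356)))
st()
```

```text
17.5 [ 645.4 -243.8  218.2] line 6.88 [-0.001 -0.001 -1.   ] [-1.3 -0.9 -1.5] [-0.04  0.68  0.54  1.46 -0.37  1.1   0.69] 1.002 0.0
[[187.25591552 192.6895691 ]
 [191.01387131 211.57742552]
 [293.12368784 244.27559301]
 [291.2110684  206.48154736]] [[420.7988637  241.51820844]]
17.6 [ 643.4 -245.2  218.6] line 6.71 [-0.001 -0.001 -1.   ] [ 0.1 -0.4  1.2] [-0.04  0.68  0.54  1.47 -0.37  1.1   0.69] 0.997 0.0
```

View pics/m7.png

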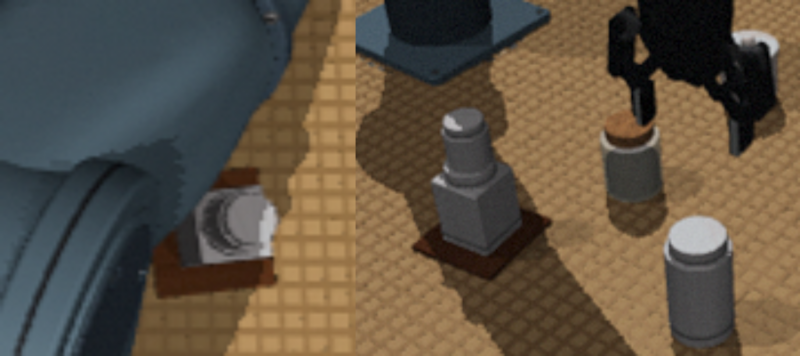

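Request:
apply_moves --motion '[{"tx": 0, "ty": 0, "tz": -32, "rx": 0, "ry": 0, "rz": 0, "fingers": 0}, {"tx": 0, "ty": 0, "tz": -32, "rx": 0, "ry": 0, "rz": 0, "fingers": 0}, {"tx": 0, "ty": 0, "tz": -30, "rx": 0, "ry": 0, "rz": 0, "fingers": 0}, {"tx": 0, "ty": 0, "tz": -20, "rx": 0, "ry": 0, "rz": 0, "fingers": 0}, {"tx": 0, "ty": 0, "tz": -20, "rx": 0, "ry": 0, "rz": 0, "fingers": 0}, {"tx": 0, "ty": 0, "tz": -19, "rx": 0, "ry": 0, "rz": 0, "fingers": 0}, {"tx": 0, "ty": 0, "tz": 0, "rx": 0, "ry": 0, "rz": 0, "fingers": 0}, {"tx": 0, "ty": 0, "tz": 0, "rx": 0, "ry": 0, "rz": 0, "fingers": 1}, {"tx": 0, "ty": 0, "tz": 0, "rx": 0, "ry": 0, "rz": 0, "fingers": 1}, {"tx": 0, "ty": 0, "tz": 0, "rx": 0, "ry": 0, "rz": 0, "fingers": 1}, {"tx": 0, "ty": 0, "tz": 0, "rx": 0, "ry": 0, "rz": 0, "fingers": 1}, {"tx": 0, "ty": 0, "tz": 0, "rx": 0, "ry": 0, "rz": 0, "fingers": 1}, {"tx": 0, "ty": 0, "tz": 0, "rx": 0, "ry": 0, "rz": 0, "fingers": 1}, {"tx": 0, "ty": 0, "tz": 0, "rx": 0, "ry": 0, "rz": 0, "fingers": 1}]' --newtons 45

```text
time: 18.77
tool_pos: [645.3, -245.4, 67.3]
tool_rot: [0.664, 0.748, 0.0, 0.001]
contact_force: [-1.1, -0.3, 7.1]
gripper_width: 0.737
grasp_force: 50.6
```

Request:
apply_moves --motion '[{"tx": 0, "ty": 0, "tz": 20, "rx": 0, "ry": 0, "rz": 0, "fingers": 1}, {"tx": 0, "ty": 0, "tz": 38, "rx": 0, "ry": 0, "rz": 0, "fingers": 1}, {"tx": 0, "ty": 0, "tz": 40, "rx": 0, "ry": 0, "rz": 0, "fingers": 1}, {"tx": 0, "ty": 0, "tz": 32, "rx": 0, "ry": 0, "rz": 0, "fingers": 1}, {"tx": -2.8, "ty": 13, "tz": 0, "rx": 0, "ry": 0, "rz": 0, "fingers": 1}, {"tx": -5.6, "ty": 26, "tz": 0, "rx": 0, "ry": 0, "rz": 0, "fingers": 1}, {"tx": -5.6, "ty": 26, "tz": 0, "rx": 0, "ry": 0, "rz": 0, "fingers": 1}, {"tx": -5.6, "ty": 26, "tz": 0, "rx": 0, "ry": 0, "rz": 0, "fingers": 1}, {"tx": -5.6, "ty": 26, "tz": 0, "rx": 0, "ry": 0, "rz": 0, "fingers": 1}, {"tx": -5.6, "ty": 26, "tz": 0, "rx": 0, "ry": 0, "rz": 0, "fingers": 1}, {"tx": -5.6, "ty": 26, "tz": 0, "rx": 0, "ry": 0, "rz": 0, "fingers": 1}, {"tx": -5.6, "ty": 26, "tz": 0, "rx": 0, "ry": 0, "rz": 0, "fingers": 1}, {"tx": -5.6, "ty": 26, "tz": 0, "rx": 0, "ry": 0, "rz": 0, "fingers": 1}, {"tx": -5.6, "ty": 26, "tz": 0, "rx": 0, "ry": 0, "rz": 0, "fingers": 1}, {"tx": -5.6, "ty": 26, "tz": 0, "rx": 0, "ry": 0, "rz": 0, "fingers": 1}, {"tx": -5.6, "ty": 26, "tz": 0, "rx": 0, "ry": 0, "rz": 0, "fingers": 1}, {"tx": -5.6, "ty": 26, "tz": 0, "rx": 0, "ry": 0, "rz": 0, "fingers": 1}, {"tx": -5.6, "ty": 26, "tz": 0, "rx": 0, "ry": 0, "rz": 0, "fingers": 1}, {"tx": -5.6, "ty": 26, "tz": 0, "rx": 0, "ry": 0, "rz": 0, "fingers": 1}, {"tx": -5.6, "ty": 26, "tz": 0, "rx": 0, "ry": 0, "rz": 0, "fingers": 1}]'

```text
time: 20.43
tool_pos: [556.6, 159.8, 195.0]
tool_rot: [0.664, 0.748, -0.0, -0.0]
contact_force: [-0.1, 0.8, -2.6]
gripper_width: 0.74
grasp_force: 50.8
```

Request:
apply_moves --motion '[{"tx": -5.6, "ty": 26, "tz": 0, "rx": 0, "ry": 0, "rz": 0, "fingers": 1}, {"tx": -5.6, "ty": 26, "tz": 0, "rx": 0, "ry": 0, "rz": 0, "fingers": 1}, {"tx": -5.6, "ty": 26, "tz": 0, "rx": 0, "ry": 0, "rz": 0, "fingers": 1}, {"tx": -5.6, "ty": 26, "tz": 0, "rx": 0, "ry": 0, "rz": 0, "fingers": 1}, {"tx": -5.6, "ty": 26, "tz": 0, "rx": 0, "ry": 0, "rz": 0, "fingers": 1}, {"tx": -5.6, "ty": 26, "tz": 0, "rx": 0, "ry": 0, "rz": 0, "fingers": 1}, {"tx": -5.6, "ty": 26, "tz": 0, "rx": 0, "ry": 0, "rz": 0, "fingers": 1}, {"tx": -5.6, "ty": 26, "tz": 0, "rx": 0, "ry": 0, "rz": 0, "fingers": 1}, {"tx": -5.6, "ty": 26, "tz": 0, "rx": 0, "ry": 0, "rz": 0, "fingers": 1}, {"tx": -5.6, "ty": 26, "tz": 0, "rx": 0, "ry": 0, "rz": 0, "fingers": 1}, {"tx": -3.2, "ty": 13.8, "tz": 0, "rx": 0, "ry": 0, "rz": 0, "fingers": 1}, {"tx": 0, "ty": 0, "tz": 0, "rx": 0, "ry": 0, "rz": 0, "fingers": 1}, {"tx": 0, "ty": 0, "tz": 0, "rx": 0, "ry": 0, "rz": 0, "fingers": 1}, {"tx": 0, "ty": 0, "tz": -35, "rx": 0, "ry": 0, "rz": 0, "fingers": 1}, {"tx": 0, "ty": 0, "tz": -35, "rx": 0, "ry": 0, "rz": 0, "fingers": 1}, {"tx": 0, "ty": 0, "tz": -20, "rx": 0, "ry": 0, "rz": 0, "fingers": 1}, {"tx": 0, "ty": 0, "tz": 0, "rx": 0, "ry": 0, "rz": 0, "fingers": 1}, {"tx": 0, "ty": 0, "tz": 0, "rx": 0, "ry": 0, "rz": 0, "fingers": 1}]'

```text
time: 21.93
tool_pos: [498.9, 429.9, 104.9]
tool_rot: [0.665, 0.747, -0.001, 0.0]
contact_force: [1.1, 1.4, -2.0]
gripper_width: 0.738
grasp_force: 50.8
```

Run:
```python
from h import *
st()
im2=eyes.capture('scene')
print((proj('scene',[[498.5,432.2,6],[498.5,432.2,40]])-[330,60])*5)
cv2.imwrite('pics/m8.png',cv2.resize(im2[60:170,330:460,::-1],None,fx=5,fy=5,interpolation=cv2.INTER_CUBIC))
```

```text
21.9333 [498.9 429.9 104.9] line 6.64 [-0.001 -0.003 -1.   ] [ 1.1  1.4 -2. ] [-1.08  0.75  0.44  1.62 -0.39  0.86 -0.36] 0.738 50.757079124450684
[[287.6078883  392.80072336]
 [291.52626145 345.22759983]]
```

View pics/m8.png

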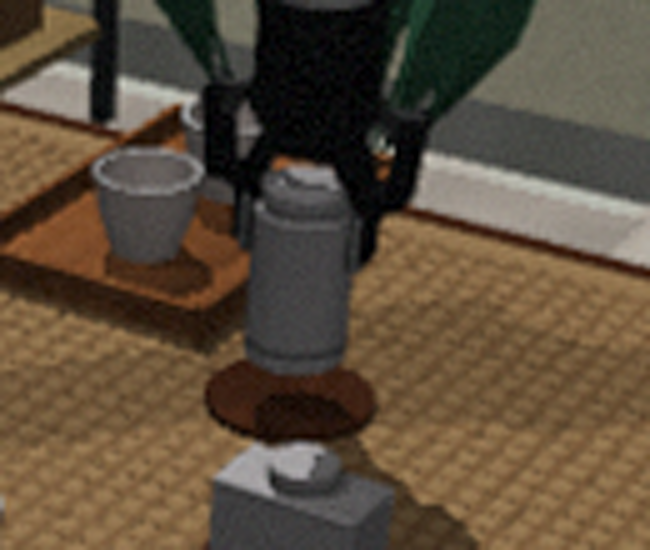

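Request:
apply_moves --motion '[{"tx": 0, "ty": 0, "tz": -12, "rx": 0, "ry": 0, "rz": 0, "fingers": 1}, {"tx": 0, "ty": 0, "tz": -10, "rx": 0, "ry": 0, "rz": 0, "fingers": 1}, {"tx": 0, "ty": 0, "tz": -5, "rx": 0, "ry": 0, "rz": 0, "fingers": 1}, {"tx": 0, "ty": 0, "tz": -3, "rx": 0, "ry": 0, "rz": 0, "fingers": 1}, {"tx": 0, "ty": 0, "tz": -3, "rx": 0, "ry": 0, "rz": 0, "fingers": 1}, {"tx": 0, "ty": 0, "tz": 0, "rx": 0, "ry": 0, "rz": 0, "fingers": 1}, {"tx": 0, "ty": 0, "tz": 0, "rx": 0, "ry": 0, "rz": 0, "fingers": 1}]'

```text
time: 22.57
tool_pos: [498.3, 432.2, 73.3]
tool_rot: [0.664, 0.748, -0.0, -0.0]
contact_force: [-1.6, -1.0, 5.1]
gripper_width: 0.74
grasp_force: 51.1
```

Release, lift, and move aside toward the start pose so the top camera sees all.

Request:
apply_moves --motion '[{"tx": 0, "ty": 0, "tz": 0, "rx": 0, "ry": 0, "rz": 0, "fingers": 0}, {"tx": 0, "ty": 0, "tz": 0, "rx": 0, "ry": 0, "rz": 0, "fingers": 0}, {"tx": 0, "ty": 0, "tz": 0, "rx": 0, "ry": 0, "rz": 0, "fingers": 0}, {"tx": 0, "ty": 0, "tz": 0, "rx": 0, "ry": 0, "rz": 0, "fingers": 0}, {"tx": 0, "ty": 0, "tz": 0, "rx": 0, "ry": 0, "rz": 0, "fingers": 0}, {"tx": 0, "ty": 0, "tz": 20, "rx": 0, "ry": 0, "rz": 0, "fingers": 0}, {"tx": 0, "ty": 0, "tz": 35, "rx": 0, "ry": 0, "rz": 0, "fingers": 0}, {"tx": 0, "ty": 0, "tz": 40, "rx": 0, "ry": 0, "rz": 0, "fingers": 0}, {"tx": 0, "ty": 0, "tz": 40, "rx": 0, "ry": 0, "rz": 0, "fingers": 0}, {"tx": 0, "ty": 0, "tz": 30, "rx": 0, "ry": 0, "rz": 0, "fingers": 0}, {"tx": -30, "ty": 20, "tz": 0, "rx": 0, "ry": 0, "rz": 0, "fingers": 0}, {"tx": -30, "ty": 20, "tz": 0, "rx": 0, "ry": 0, "rz": 0, "fingers": 0}, {"tx": -30, "ty": 20, "tz": 0, "rx": 0, "ry": 0, "rz": 0, "fingers": 0}, {"tx": -30, "ty": 20, "tz": 0, "rx": 0, "ry": 0, "rz": 0, "fingers": 0}, {"tx": -30, "ty": 20, "tz": 0, "rx": 0, "ry": 0, "rz": 0, "fingers": 0}, {"tx": -30, "ty": 20, "tz": 0, "rx": 0, "ry": 0, "rz": 0, "fingers": 0}, {"tx": -30, "ty": 20, "tz": 0, "rx": 0, "ry": 0, "rz": 0, "fingers": 0}, {"tx": -30, "ty": 20, "tz": 0, "rx": 0, "ry": 0, "rz": 0, "fingers": 0}, {"tx": 0, "ty": 0, "tz": 0, "rx": 0, "ry": 0, "rz": 0, "fingers": 0}, {"tx": 0, "ty": 0, "tz": 0, "rx": 0, "ry": 0, "rz": 0, "fingers": 0}]'

```text
time: 24.23
tool_pos: [255.3, 593.9, 236.9]
tool_rot: [0.662, 0.749, -0.0, -0.0]
contact_force: [1.0, -0.7, 0.8]
gripper_width: 1.0
grasp_force: 0.0
```

Run:
```python
from h import *
st()
im=eyes.capture('top'); im2=eyes.capture('scene')
hsv=cv2.cvtColor(im,cv2.COLOR_RGB2HSV); h,s,v=[hsv[:,:,i].astype(int) for i in range(3)]
mat=cv2.morphologyEx(((s>160)&(v<150)&(h<16)).astype(np.uint8),cv2.MORPH_OPEN,np.ones((3,3)))
T=dict(sq=(375,-275.5,86),tin=(375,-275.5,158),obl=(607.5,241,71),rd=(498.5,432,121))
for n,(x,y,z) in T.items():
    c=proj('top',[[x,y,z]])[0].round().astype(int); x0,y0=c-26
    for th in (110,140,160):
        bb=blobs((s<50)[y0:y0+52,x0:x0+52]&(v[y0:y0+52,x0:x0+52]>th),20)
        if not bb: continue
        b=max(bb,key=lambda b:b[1][4]); P=plane('top',np.argwhere(b[0])[:,::-1]+[x0,y0],z).astype(np.float32); print(n,th,len(P),P.mean(0).round(1),[np.round(q,1) for q in cv2.minAreaRect(P)])
for n,(x,y) in dict(cer=(287,217),gl=(360,218)).items(): print(n, [c+[x-20,y-20] for m,t,c in blobs((s<50)[y-20:y+20,x-20:x+20],100)])
x0,y0=170,140
a=cv2.resize(im[140:280,160:460,::-1],(800,373),interpolation=cv2.INTER_CUBIC); b=cv2.resize(im2[80:280,130:430,::-1],(800,533))
c=np.vstack([a,b]); cv2.imwrite('pics/f.png',cv2.resize(c,None,fx=.66,fy=.66))
```

```text
24.2333 [255.3 593.9 236.9] line 7.08 [-0.001  0.    -1.   ] [ 1.  -0.7  0.8] [-1.56  0.57  0.49  1.57 -0.29  1.07 -0.88] 1.0 0.0
sq 110 312 [ 374.3 -280.4] [array([ 375.6, -279.3]), array([57. , 67.5]), np.float64(4.0)]
sq 140 225 [ 372.6 -286.3] [array([ 374.3, -280.3]), array([55.4, 62.8]), np.float64(0.4)]
sq 160 194 [ 373.3 -287.7] [array([ 373.3, -279.8]), array([49.9, 61.9]), np.float64(6.1)]
tin 110 312 [ 370.1 -261. ] [array([ 371.3, -259.9]), array([53.1, 63. ]), np.float64(4.0)]
tin 140 225 [ 368.5 -266.5] [array([ 370.1, -260.9]), array([51.7, 58.6]), np.float64(0.4)]
tin 160 194 [ 369.2 -267.8] [array([ 369.2, -260.5]), array([46.6, 57.7]), np.float64(6.1)]
obl 110 361 [607.  242.7] [array([605.7, 242.4]), array([46.8, 86.6]), np.float64(89.5)]
obl 140 325 [606.6 243.4] [array([605.6, 242.6]), array([87.7, 43.4]), np.float64(2.3)]
obl 160 202 [593.9 242.4] [array([594.3, 242.7]), array([63.8, 40.7]), np.float64(0.4)]
rd 110 261 [498.7 433.2] [array([497.4, 433.1]), array([56.2, 50. ]), np.float64(0.4)]
rd 140 225 [500.6 435.4] [array([500. , 436.8]), array([43.7, 55.3]), np.float64(60.0)]
rd 160 209 [501.6 435.1] [array([501.8, 436.2]), array([40.9, 50.2]), np.float64(48.2)]
cer [array([286.85771543, 217.02204409])]
gl [array([355.30952381, 222.52380952])]
```

View pics/f.png

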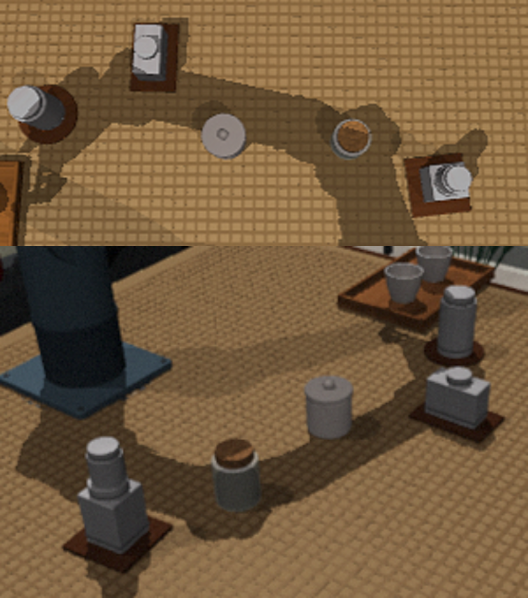

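Run:
```python
from h import *
im=eyes.capture('top')
cv2.imwrite('pics/g.png',cv2.resize(im[215:275,385:445,::-1],None,fx=10,fy=10,interpolation=cv2.INTER_CUBIC))
P=[[375.8,-274.5,153],[375,-275.5,101],[375,-275.5,86]]
print(((proj('top',P)-[385,215]+.5)*10).round())
c,s=np.cos(np.radians(6.9)),np.sin(np.radians(6.9))
print(((proj('top',[[375+30*(a*c-b*s),-275.5+30*(a*s+b*c),z] for z in (6,86) for a,b in ((1,1),(1,-1),(-1,-1),(-1,1))])-[385,215]+.5)*10).round())
```

```text
[[363. 270.]
 [316. 284.]
 [303. 287.]]
[[127. 217.]
 [315. 196.]
 [346. 386.]
 [157. 408.]
 [186. 197.]
 [387. 174.]
 [421. 378.]
 [218. 401.]]
```

View pics/g.png

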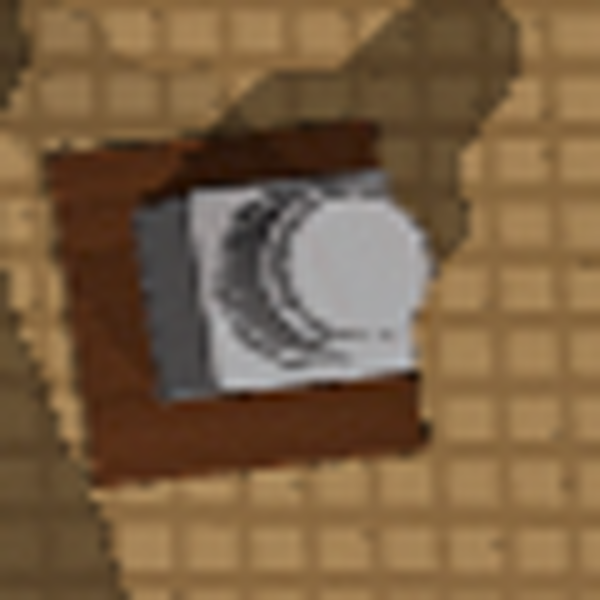

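```bash
python3 -c "
from cell import job
print(job.finish_job())"
```

```text
the job is handed in; nothing more can be done
None
```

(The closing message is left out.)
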